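# Ratchet a clamp jaw up against the burr stand

## Task

The wooden burr stand is standing loose in the ratchet clamp on the table. Push the clamp's sliding jaw forward, clicking past its spring pawl, until the stand is pinched squarely and firmly against the spring pad and the ratchet alone holds it after you let go. Do it gently, so that the pad's spring is never driven solid, and leave the wax tin, sanding block and polishing bar where they are.

Things in the scene. Friction and masses are not known exactly. Their poses are not given: they have to be found in the camera images.
- clamp: plywood base of the ratchet clamp, 280 x 84 x 12 mm, fixed to the table. Its x axis is the clamping direction: level, away from the robot and turned to its left. Origin on the table plane, on the centre line, 130 mm from its rear end. Along +x it carries the sliding jaw, the burr stand and a wooden fence with a spring pad that faces the jaw
- pad_zone (a point): fixed point of the clamp, 92 mm along +x from its origin, 29 mm up: the middle of the range where the rubber face of the spring pad can be. The fence is screwed down anywhere, so the face lies up to 16 mm before or behind this point; find it by touch. The pad (64 mm wide) starts to yield along +x at 4 N, adds 0.35 N per mm, and is solid after 16 mm
- jaw: the sliding jaw, which slides only along the clamp's x axis (same axes), 80 mm at most, with about 1 to 2 N. Origin on the table plane below the rear face of its wooden push plate. Its flat steel-faced front, 64 mm wide, is 112 mm along +x from this origin. It starts within 6 mm of fully drawn back, where this origin is 112 mm behind the clamp's
- push_face (a point): middle of the rear face of the jaw's push plate, 37 mm above the table; the plate is 36 mm wide, 12 mm thick and reaches from 14 to 60 mm above the table. Push it along +x; behind it the base is clear, its top 12 mm above the table
- pawl_tip (a point): tip of the sprung steel pawl on the left of the jaw, dragging on the jaw's saw-toothed rack (8 mm pitch). Clicks come from 16 to 80 mm of jaw travel; each needs only 1 to 2 N more for a moment, so pushing takes under 5 N until the pad is met. The jaw cannot return past a tooth that has clicked; let go, the pad springs it back up to 9 mm, to the last tooth that did
- burr_stand: loose wooden block with burrs in it: 52 mm along x (squeezed between jaw and pad), 88 mm along y, wood 30 mm high, 57 mm with burrs, about 0.16 kg. Origin at the centre of its underside, on the base 12 mm above the table. It starts loose and a little askew. It is held firmly when the pad stays squeezed in by 2 mm or more; more than 20 N on it is too much
- wax_tin: round tin, 86 mm across, 40 mm high, a bystander; origin at the centre of its underside
- sanding_block: sanding sponge, 44 x 70 x 25 mm, a bystander; origin at the centre of its underside
- polish_bar: bar of polishing compound, 32 x 85 x 26 mm, a bystander; origin at the centre of its underside

How it is judged:
By the outcome, as a careful person would: the job done as asked, in the order asked, and still so for the second after the job is handed in, with the robot touching nothing.
It also fails if it takes over 43 s, if anything falls off the work surface, if the arm or the gripper's body presses on something with over 40 N, if the wrist force passes 120 N, or if a joint passes its speed limit or range.

## Robot

A 6-joint arm with a two-finger parallel gripper is mounted at the origin on a cart in front of the work surface, level with it; the furniture and walls round the work are solid. World frame = base frame: x ahead of the robot, y to its left, z up, the work surface at z = 0. Lengths are in m, angles in rad, forces in N, time in s.
With the tool pointing down it reaches from about 0.275 to 0.85 m from the base axis. Payload 5.2 kg.
Tool frame: the origin (TCP) lies midway between the tips of the shut fingers; the grasp point (between the pads) lies bot.grip_depth behind it (bot.grip_depth is the distance from the TCP to the grasp point, in m); z points along the fingers, y is the line along which they close (so a half turn about z gives the same grasp; the last joint's range is limited). The gripper opens to 85 mm and grips with 20 to 120 N. Pads are 22 mm wide; open, the fingers measure 114 mm over their backs; the gripper's body (76 mm by 85 mm) begins 54 mm behind the grasp point. The pads swing forward as they close: fully open they stand 13 mm farther back than shut.
Start: joints at [-1.312, 0.259, 1.535, -0, 1.348, -0.203], TCP at [0.245, -0.492, 0.231] pointing down, gripper open.
Joint ranges: [-3.14, 3.14], [-0.91, 2.08], [0.19, 2.58], [-1.22, 4.36], [0.22, 2.71], [-3.12, 3.12]. Speed limits (rad/s): [2.57, 2.57, 3.14, 3.14, 3.14, 3.14].

## Interface

Orientations are given as a unit quaternion [w, x, y, z].
In Python, from cell import bot gives the robot as it stands.
- The arm moves only by the tool step_arm, never from a script. Its argument "motion" is a list of rows, each a list of 6 numbers: the shift along the tool's x, y, z in mm, then the turn, a rotation vector about the tool's x, y, z in degrees. In form: [[tx, ty, tz, wx, wy, wz], ...]. A call has exactly 5 rows; each row is the pose to reach, as a shift and turn from the pose commanded when the call began, along the tool's axes at that moment; what a row does not reach only later rows make up. A row lasts 1/10 s, in which the tool goes at most 50 mm and 8.59 degrees, less where a joint would pass 70% of its speed; a pose out of reach is approached as far as the arm can. A call with a gripper value outside its range is refused whole. "hand" is the closure, from 0 (fully open) to 1 (shut), set as the call begins (left out, the last holds). The fingers move at their own pace and stop on an object; "squeeze" is the grip in N (left out, the last holds). Time passes only in rows, so rows that repeat a pose let the fingers close, or fill a call up. It gives the time, the measured TCP pose, the force, the opening and the grip force at its end, in the units of the state.
- bot.read_state(): the state, without advancing time (a new reading comes with each control period).
- bot.camera(name): name is "scene" or "top" or "wrist"; returns the picture (400x640x3 uint8, blue, green, red); there is no depth.
- bot.camera_params(name): a dict with "vertical_fov" (degrees; the focal length in pixels is half the picture's height over the tangent of half this angle, whatever the lens; pixels are square), "cx", "cy" (the principal point, pixels), "R" (3x3) and "t" (3): a world point X has camera coordinates R X + t; the wrist camera has in their place "tool_from_camera" (4x4, takes a point from camera to tool coordinates, whose origin is the TCP and whose axes are the flange's). Camera axes: x right, y down, z forward; pixel columns grow to the right and rows downward; lengths in m; the calibration is good to about 2 mm. The wrist camera is an equidistant fisheye: a pixel r from the principal point sees the ray r / f radians off the axis. A picture is of the moment at which its call begins: read the wrist's pose just before it. camera_params takes no time and is no camera call.
- bot.finish_job(): hands the job in; it is judged then, once.
The state is a dict: "t": time; "joint_positions": joint angles; "dq": joint speeds; "joint_torque": joint torques, N m; "ee_pos": TCP position; "tcp_rot": TCP orientation; "ft_force": force on the tool from outside, world axes, zero at the start; "torque": the same for the moment, N m; "finger_gap": finger opening in m; "grip_force": force on a finger pad.
Only numpy, scipy, OpenCV 4.12 (cv2) and the standard library are available. Lean on these libraries where they do the work, as an engineer would, in place of code of your own. Each camera call takes 0.05 s, during which the arm holds its last target. There are 200 camera calls.

## Working session

There is one attempt and no reset: what is moved stays moved. The work goes in short steps, Python scripts to look and compute and a tool call to move; the robot and the scene stay as the last step left them, time stands still between calls to the robot, and variables do not carry over. Pictures are saved under pics/ and viewed, at most 10 in all, crops included, and the job is handed in when it is done.

Besides the shell and the picture viewer there is one more tool, called after ">>>" as name(argument=value, ...), one argument or row to a line, values as JSON. step_arm: Moves the arm, as the interface text tells. Its arguments: {"type":"object","properties":{"motion":{"type":"array","items":{"type":"array","items":{"type":"number"}}},"hand":{"type":"number"},"squeeze":{"type":"number"}},"required":["motion"]}

```bash
mkdir -p pics; python3 - <<'E'
from cell import bot
import cv2,numpy as np
for n in("scene","top"):
    cv2.imwrite(f"pics/{n}1.png",bot.camera(n)); p=bot.camera_params(n); print(n,p)
s=bot.read_state(); print(s["t"],s["ee_pos"],s["tcp_rot"],s["ft_force"],bot.grip_depth)
E
```

```text
scene {'vertical_fov': 57.79552534895902, 'cx': 323.91145771790326, 'cy': 202.7717027073477, 'R': array([[-0.86774216, -0.49701211,  0.00158351],
       [-0.27645829,  0.4800208 , -0.83255681],
       [ 0.4130307 , -0.72288242, -0.5539374 ]]), 't': array([0.54233454, 0.18377579, 0.67858075])}
top {'vertical_fov': 55.77047790007881, 'cx': 320.34722541554055, 'cy': 196.33129234083188, 'R': array([[-2.73957828e-02, -9.99624395e-01, -7.34407766e-04],
       [-9.77927465e-01,  2.69533807e-02, -2.07198909e-01],
       [ 2.07140879e-01, -4.95817879e-03, -9.78298560e-01]]), 't': array([0.05562272, 0.58726338, 0.7647824 ])}
0.1 [ 0.2449756  -0.49189396  0.23054949] [-8.42667402e-04  9.73462293e-01  2.28845916e-01 -1.48968944e-05] [-0.26134988  0.68380201 -0.30459232] 0.0187
```

View pics/top1.png

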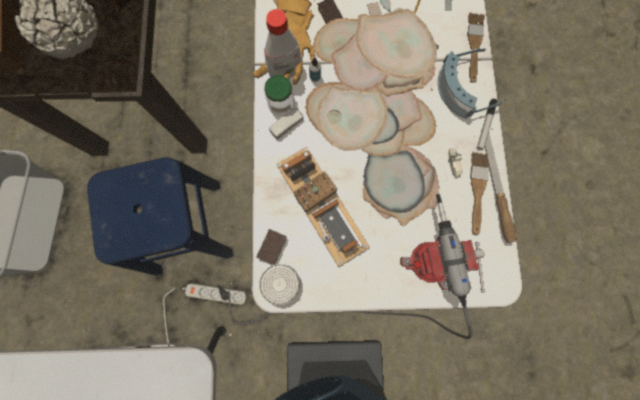

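View pics/scene1.png

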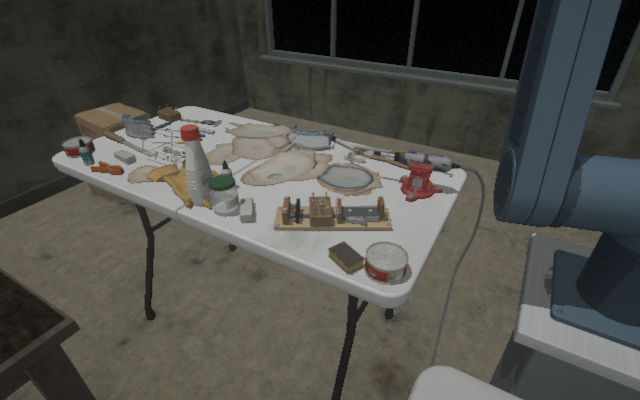

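```bash
python3 - <<'E'
import cv2
i=cv2.imread("pics/top1.png")[140:275,240:400]
cv2.imwrite("pics/c1.png",cv2.resize(i,None,fx=4.4,fy=4.4,interpolation=cv2.INTER_CUBIC))
E
```

```text
(no output)
```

View pics/c1.png

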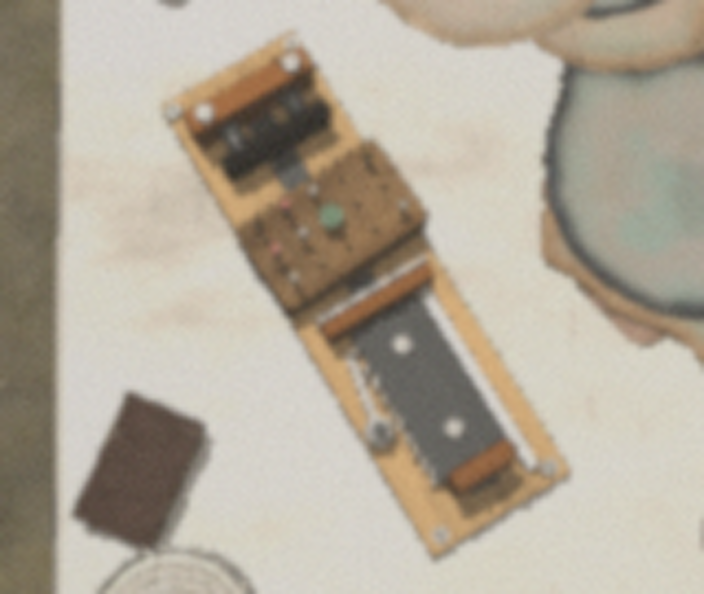

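The crop shows the clamp's base corners at about (435,558), (570,475), (165,105) and (293,32), the push plate's top rear edge from (457,490) to (513,453), and the stand between (240,240) and (425,215).

```bash
cat > h.py <<'E'
import numpy as np
from cell import bot
def px2w(n,uv,z):
    p=bot.camera_params(n); f=200/np.tan(np.radians(p["vertical_fov"]/2)); R=p["R"];t=p["t"]
    d=R.T@np.array([(uv[0]-p["cx"])/f,(uv[1]-p["cy"])/f,1]); c=-R.T@t
    return c+d*(z-c[2])/d[2]
E
python3 - <<'E'
from h import *
g=lambda u,v,z:px2w("top",(240+u/4.4-.4,140+v/4.4-.4),z)
nl,nr,fl,fr=[g(*c,.012) for c in((435,558),(570,475),(165,105),(293,32))]
print(nl,nr,fl,fr,[np.linalg.norm(a-b) for a,b in((nl,nr),(fl,fr),(nl,fl),(nr,fr))])
ax=(fl-nl)+(fr-nr); ax/=np.linalg.norm(ax); c=(nl+nr+fl+fr)/4; o=c-ax*.010
print("yaw",np.degrees(np.arctan2(ax[1],ax[0])),"origin",o)
ay=np.array([-ax[1],ax[0],0])
for nm,u,v,z in(("plateRL",457,490,.06),("plateRR",513,453,.06),("sandR",128,392,.025),("sand2",205,435,.025),("sand3",150,548,.025),("st",240,240,.042),("st",370,140,.042),("st",425,215,.042),("padL",225,170,.05),("padR",330,120,.05)):
    w=g(u,v,z);print(nm,w,(w-o)@ax,(w-o)@ay)
E
```

```text
[0.43807169 0.00317118 0.012     ] [ 0.47798905 -0.06755503  0.012     ] [0.68126169 0.13923314 0.012     ] [0.72058464 0.06968072 0.012     ] [np.float64(0.08121325331293067), np.float64(0.07989889064310524), np.float64(0.27866509674663836), np.float64(0.2787225656772203)]
yaw 29.361633831577393 origin [0.57076134 0.0312293  0.012     ]
plateRL [ 0.46890657 -0.00639587  0.06      ] -0.10721913422038505 0.017149532742988458
plateRR [ 0.48595349 -0.03426881  0.06      ] -0.10602868307076806 -0.015501364604401546
sandR [0.52528407 0.15721547 0.025     ] 0.022138203809913132 0.1321007162971118
sand2 [0.50229772 0.11813899 0.025     ] -0.01705535813803332 0.10931458079627857
sand3 [0.44658565 0.14613933 0.025     ] -0.05188166091413681 0.16103481811076734
st [0.59933019 0.09795016 0.042     ] 0.05761354865673193 0.044142176785526274
st [0.65029828 0.03019535 0.042     ] 0.068812841406811 -0.039899695908812205
st [0.60980177 0.00325722 0.042     ] 0.020310111857570527 -0.04352116121652165
padL [0.63425837 0.10458369 0.05      ] 0.09130748583240256 0.03279757846601943
padR [0.65923292 0.05050247 0.05      ] 0.08655675162789085 -0.026582023311956495
```

```bash
cat >> h.py <<'E'
from scipy.spatial.transform import Rotation as Rn
YAW=np.radians(29.4); O=np.array([.571,.031,0]); AX=np.array([np.cos(YAW),np.sin(YAW),0]); AY=np.array([-AX[1],AX[0],0])
RT=Rn.from_matrix(np.column_stack([AX,-AY,[0,0,-1]]))
def rot(s): q=s["tcp_rot"]; return Rn.from_quat([q[1],q[2],q[3],q[0]])
def go(cx,cy,z):   # clamp-frame target -> tool shift mm, turn deg
    s=bot.read_state(); r=rot(s); w=O+AX*cx+AY*cy+[0,0,z]
    return (r.inv().apply(w-s["ee_pos"])*1e3).round(1), np.degrees((r.inv()*RT).as_rotvec()).round(2)
def st():
    s=bot.read_state(); d=np.array(s["ee_pos"])-O
    print("t",s["t"],"clamp x,y,z mm",(np.array([d@AX,d@AY,d[2]])*1e3).round(1),"F ax,ay,z",np.round([s["ft_force"]@AX,s["ft_force"]@AY,s["ft_force"][2]],2),s["finger_gap"])
E
python3 - <<'E'
from h import *
st(); print(go(-.150,0,.231))
E
```

```text
t 0.1 clamp x,y,z mm [-540.7 -295.5  230.5] F ax,ay,z [ 0.11  0.72 -0.3 ] 0.08537705364871055
(array([ 3.750e+02, -3.152e+02,  2.000e-01]), array([-0.09, -0.02, -2.94]))
```

>>> step_arm(
  motion=[
    [37,-31,0,0,0,-1],
    [75,-63,0,0,0,-2],
    [112,-94,0,0,0,-2.9],
    [150,-126,0,0,0,-2.9],
    [187,-157,0,0,0,-2.9],
  ],
  hand=1,
  squeeze=30,
)

```text
t: 0.6
ee_pos: [0.3427, -0.2664, 0.231]
tcp_rot: [-0.0, 0.967, 0.253, 0.0]
ft_force: [1.1, 0.0, 0.1]
finger_gap: 0.0126
grip_force: 0.0
```

```bash
python3 -c "
from h import *
st(); print(go(-.150,0,.231))"
```

```text
t 0.6 clamp x,y,z mm [-344.9 -147.1  231. ] F ax,ay,z [ 0.96 -0.49  0.05] 0.01260585106913769
(array([ 1.947e+02, -1.473e+02,  1.000e-01]), array([-0.03, -0.01, -0.08]))
```

>>> step_arm(
  motion=[
    [38,-29,0,0,0,0],
    [76,-58,0,0,0,0],
    [114,-87,0,0,0,0],
    [152,-116,0,0,0,0],
    [190,-147,0,0,0,0],
  ],
)

```text
t: 1.1
ee_pos: [0.4364, -0.0454, 0.2313]
tcp_rot: [0.0, 0.967, 0.253, 0.0]
ft_force: [0.8, -0.6, -0.0]
finger_gap: 0.0001
grip_force: 0.0
```

```bash
python3 - <<'E'
from h import *
import cv2
st(); print(go(-.150,0,.028))
s=bot.read_state();cv2.imwrite("pics/w1.png",bot.camera("wrist"));print(s["ee_pos"],bot.camera_params("wrist"))
E
```

```text
t 1.1 clamp x,y,z mm [-154.8   -0.4  231.3] F ax,ay,z [ 0.41 -0.93 -0.01] 7.38880481055133e-05
(array([  4.8,  -0.5, 203.3]), array([ 0.01, -0.  , -0.06]))
[ 0.43635867 -0.04537333  0.23126424] {'vertical_fov': 65.70646984690485, 'cx': 320.691463648671, 'cy': 200.41206062014302, 'tool_from_camera': array([[ 7.22535656e-04, -9.60388818e-01, -2.78662514e-01,
         7.06265327e-02],
       [ 9.99999728e-01,  6.51980282e-04,  3.45869579e-04,
        -4.81214207e-04],
       [-1.50486812e-04, -2.78662688e-01,  9.60389027e-01,
        -1.42117791e-01],
       [ 0.00000000e+00,  0.00000000e+00,  0.00000000e+00,
         1.00000000e+00]])}
```

View pics/w1.png

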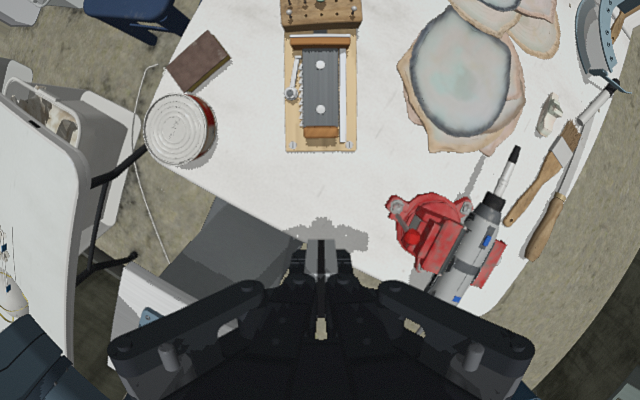

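The wrist view shows the fingers on the clamp's centre line: the push plate spans columns 304-338 at row 138 and the base is centred at column 320. I'll go down behind it.

>>> step_arm(
  motion=[
    [2,0,45,0,0,0],
    [4,0,90,0,0,0],
    [5,0,135,0,0,0],
    [5,0,175,0,0,0],
    [5,0,203,0,0,0],
  ],
)

```text
t: 1.65
ee_pos: [0.4387, -0.0443, 0.0257]
tcp_rot: [-0.001, 0.967, 0.254, -0.001]
ft_force: [0.1, 0.4, -1.0]
finger_gap: 0.0003
grip_force: 0.0
```

>>> step_arm(
  motion=[
    [5,0,0,0,0,0],
    [10,0,0,0,0,0],
    [13,0,0,0,0,0],
    [16,0,0,0,0,0],
    [18,0,0,0,0,0],
  ],
)

```text
t: 2.15
ee_pos: [0.4574, -0.0361, 0.0296]
tcp_rot: [0.001, 0.967, 0.254, 0.001]
ft_force: [-0.2, 0.7, 0.0]
finger_gap: 0.0
grip_force: 0.0
```

```bash
python3 - <<'E'
from h import *
import cv2
st()
cv2.imwrite("pics/w2.png",bot.camera("wrist"));st()
E
```

```text
t 2.15 clamp x,y,z mm [-131.9   -2.7   29.6] F ax,ay,z [0.22 0.73 0.05] 4.163317603741938e-05
t 2.2 clamp x,y,z mm [-131.9   -2.6   29.4] F ax,ay,z [ 0.95 -0.07  0.56] 5.300739241079064e-05
```

View pics/w2.png

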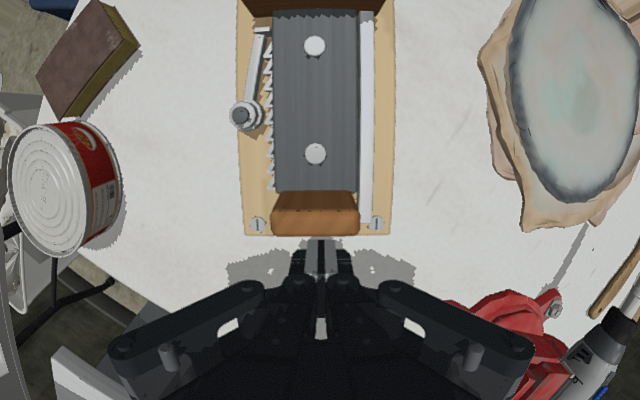

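The view shows the plate's centre at column 315 and the fingers at 320, so they're about 2.6 mm to the right. I'll correct that and approach.

>>> step_arm(
  motion=[
    [2,-2.6,0,0,0,0],
    [4,-2.6,0,0,0,0],
    [7,-2.6,0,0,0,0],
    [10,-2.6,0,0,0,0],
    [12,-2.6,0,0,0,0],
  ],
)

```text
t: 2.7
ee_pos: [0.4656, -0.0277, 0.0283]
tcp_rot: [0.0, 0.967, 0.253, 0.0]
ft_force: [-0.5, 0.4, 0.5]
finger_gap: -0.0001
grip_force: 0.5
```

>>> step_arm(
  motion=[
    [2,0,0,0,0,0],
    [4,0,0,0,0,0],
    [6,0,0,0,0,0],
    [8,0,0,0,0,0],
    [10,0,0,0,0,0],
  ],
)

```text
t: 3.2
ee_pos: [0.4738, -0.0229, 0.0282]
tcp_rot: [-0.0, 0.967, 0.253, -0.0]
ft_force: [-0.8, -0.8, 0.5]
finger_gap: -0.0
grip_force: 1.3
```

```bash
python3 -c "
from h import *
st()"
```

```text
t 3.2 clamp x,y,z mm [-111.1    0.7   28.2] F ax,ay,z [-1.13 -0.32  0.49] -9.149436370396767e-06
```

>>> step_arm(
  motion=[
    [2,0,0,0,0,0],
    [4,0,0,0,0,0],
    [6,0,0,0,0,0],
    [8,0,0,0,0,0],
    [10,0,0,0,0,0],
  ],
)

```text
t: 3.7
ee_pos: [0.4826, -0.0179, 0.0282]
tcp_rot: [-0.0, 0.967, 0.253, -0.0]
ft_force: [-3.5, -1.3, 1.0]
finger_gap: 0.0001
grip_force: 1.8
```

>>> step_arm(
  motion=[
    [1,0,0,0,0,0],
    [2,0,0,0,0,0],
    [3,0,0,0,0,0],
    [4,0,0,0,0,0],
    [4,0,0,0,0,0],
  ],
)

```text
t: 4.2
ee_pos: [0.4862, -0.0158, 0.0282]
tcp_rot: [-0.0, 0.967, 0.253, -0.0]
ft_force: [-2.1, 0.1, -0.3]
finger_gap: 0.0001
grip_force: 0.9
```

```bash
python3 - <<'E'
from h import *
import cv2
st()
a=bot.camera("wrist");b=bot.camera("top");st()
b=cv2.resize(b[140:275,240:400],(640,540),interpolation=cv2.INTER_CUBIC)
cv2.imwrite("pics/w3.png",a);cv2.imwrite("pics/t3.png",b)
E
```

```text
t 4.2 clamp x,y,z mm [-96.8   0.8  28.2] F ax,ay,z [-1.8   1.14 -0.26] 9.992110804634609e-05
t 4.3 clamp x,y,z mm [-96.8   0.8  28.3] F ax,ay,z [-1.72 -0.1  -1.21] 0.00021333620059633287
```

View pics/w3.png

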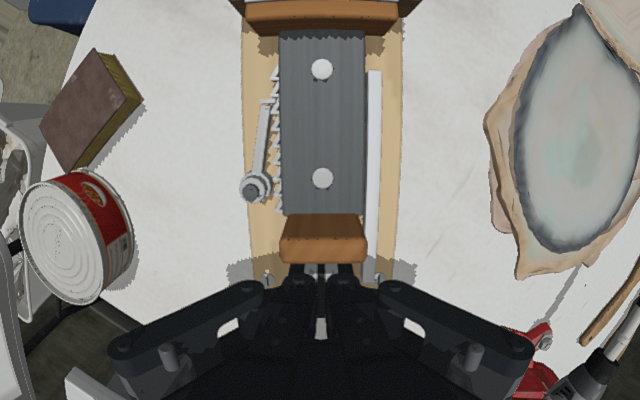

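The view shows the fingers touching the plate's rear face near (320,262) and the jaw pushed forward squarely. I'll continue in small steps and watch for the pad's rise in force.

>>> step_arm(
  motion=[
    [1,0,0,0,0,0],
    [2,0,0,0,0,0],
    [3,0,0,0,0,0],
    [4,0,0,0,0,0],
    [4,0,0,0,0,0],
  ],
)

```text
t: 4.8
ee_pos: [0.4897, -0.0139, 0.0283]
tcp_rot: [-0.0, 0.967, 0.253, -0.0]
ft_force: [-3.2, 0.5, 0.0]
finger_gap: 0.0002
grip_force: 1.4
```

>>> step_arm(
  motion=[
    [1,0,0,0,0,0],
    [2,0,0,0,0,0],
    [3,0,0,0,0,0],
    [4,0,0,0,0,0],
    [4,0,0,0,0,0],
  ],
)

```text
t: 5.3
ee_pos: [0.4935, -0.012, 0.0284]
tcp_rot: [0.0, 0.967, 0.253, 0.0]
ft_force: [-2.0, 0.5, -0.5]
finger_gap: 0.0001
grip_force: 1.0
```

```bash
python3 -c "
from h import *
st()"
```

```text
t 5.3 clamp x,y,z mm [-88.6   0.6  28.4] F ax,ay,z [-1.51  1.43 -0.49] 6.041405076000296e-05
```

Travel is about 34 mm and the pad hasn't been met yet.

>>> step_arm(
  motion=[
    [1,0,0,0,0,0],
    [2,0,0,0,0,0],
    [3,0,0,0,0,0],
    [3,0,0,0,0,0],
    [3,0,0,0,0,0],
  ],
)

```text
t: 5.8
ee_pos: [0.4959, -0.0106, 0.0283]
tcp_rot: [-0.0, 0.967, 0.253, 0.0]
ft_force: [-2.9, -0.1, -1.2]
finger_gap: 0.0003
grip_force: 1.1
```

>>> step_arm(
  motion=[
    [1,0,0,0,0,0],
    [2,0,0,0,0,0],
    [3,0,0,0,0,0],
    [3,0,0,0,0,0],
    [3,0,0,0,0,0],
  ],
)

```text
t: 6.3
ee_pos: [0.4986, -0.0091, 0.0283]
tcp_rot: [0.0, 0.967, 0.253, 0.0]
ft_force: [-2.9, -0.0, 0.0]
finger_gap: 0.0
grip_force: 1.2
```

```bash
python3 - <<'E'
from h import *
import cv2
b=bot.camera("top");st()
b=cv2.resize(b[140:275,240:400],(704,594),interpolation=cv2.INTER_CUBIC)
cv2.imwrite("pics/t4.png",b)
E
```

```text
t 6.35 clamp x,y,z mm [-82.8   0.6  28.3] F ax,ay,z [-2.24  1.13 -0.1 ] 0.0004606079091805551
```

View pics/t4.png

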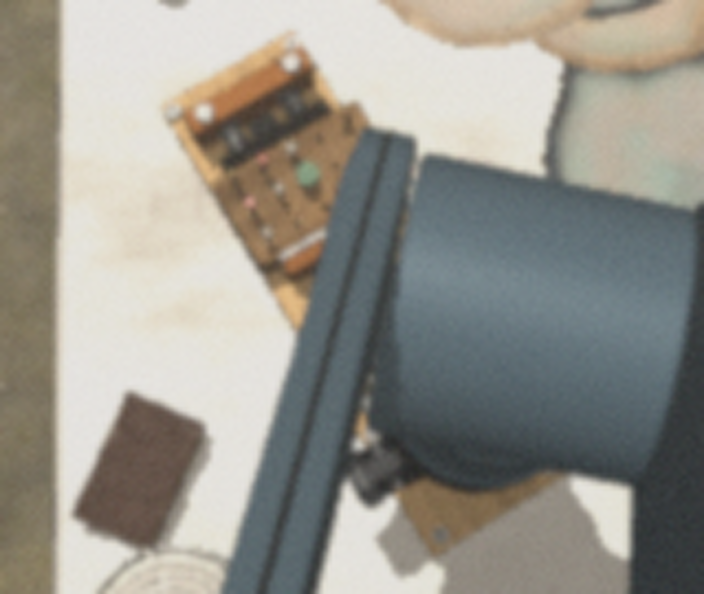

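The view shows the stand squared on the jaw, its front edge almost at the pad (from (215,170) to (330,105)). I'll take finer steps.

>>> step_arm(
  motion=[
    [1,0,0,0,0,0],
    [2,0,0,0,0,0],
    [2,0,0,0,0,0],
    [2,0,0,0,0,0],
    [2,0,0,0,0,0],
  ],
)

```text
t: 6.85
ee_pos: [0.4994, -0.0086, 0.0283]
tcp_rot: [0.0, 0.967, 0.254, -0.001]
ft_force: [-6.0, -2.4, 2.3]
finger_gap: 0.0002
grip_force: 3.2
```

>>> step_arm(
  motion=[
    [1,0,0,0,0,0],
    [2,0,0,0,0,0],
    [2,0,0,0,0,0],
    [2,0,0,0,0,0],
    [2,0,0,0,0,0],
  ],
)

```text
t: 7.35
ee_pos: [0.5008, -0.0078, 0.0283]
tcp_rot: [0.0, 0.967, 0.254, -0.001]
ft_force: [-5.9, -3.6, 3.2]
finger_gap: -0.0002
grip_force: 4.0
```

>>> step_arm(
  motion=[
    [1,0,0,0,0,0],
    [2,0,0,0,0,0],
    [2,0,0,0,0,0],
    [2,0,0,0,0,0],
    [2,0,0,0,0,0],
  ],
)

```text
t: 7.85
ee_pos: [0.5023, -0.0069, 0.0283]
tcp_rot: [0.0, 0.967, 0.254, -0.001]
ft_force: [-7.8, -5.6, 3.9]
finger_gap: 0.0002
grip_force: 4.5
```

```bash
python3 -c "
from h import *
st()"
```

```text
t 7.85 clamp x,y,z mm [-78.4   0.7  28.3] F ax,ay,z [-9.54 -1.05  3.89] 0.00020279986786674964
```

The pad was met at TCP x of about -82.4 mm, so solid would be about -66.5. I'll push to about -71 (11.5 mm compression), which leaves at least 2 mm after any springback.

>>> step_arm(
  motion=[
    [1,0,0,0,0,0],
    [2,0,0,0,0,0],
    [2,0,0,0,0,0],
    [2,0,0,0,0,0],
    [2,0,0,0,0,0],
  ],
)

```text
t: 8.35
ee_pos: [0.5039, -0.006, 0.0283]
tcp_rot: [0.0, 0.967, 0.254, -0.002]
ft_force: [-8.1, -5.0, 4.6]
finger_gap: 0.0
grip_force: 4.9
```

>>> step_arm(
  motion=[
    [1,0,0,0,0,0],
    [2,0,0,0,0,0],
    [2,0,0,0,0,0],
    [2,0,0,0,0,0],
    [2,0,0,0,0,0],
  ],
)

```text
t: 8.85
ee_pos: [0.5056, -0.005, 0.0283]
tcp_rot: [0.0, 0.967, 0.254, -0.002]
ft_force: [-8.8, -5.5, 4.6]
finger_gap: 0.0
grip_force: 5.0
```

```bash
python3 -c "
from h import *
st()"
```

```text
t 8.85 clamp x,y,z mm [-74.7   0.7  28.3] F ax,ay,z [-10.36  -0.48   4.65] 1.9017778529923682e-05
```

>>> step_arm(
  motion=[
    [1,0,0,0,0,0],
    [2,0,0,0,0,0],
    [2,0,0,0,0,0],
    [2,0,0,0,0,0],
    [2,0,0,0,0,0],
  ],
)

```text
t: 9.35
ee_pos: [0.5072, -0.0041, 0.0283]
tcp_rot: [0.0, 0.967, 0.254, -0.002]
ft_force: [-9.0, -5.2, 5.4]
finger_gap: 0.0002
grip_force: 5.4
```

>>> step_arm(
  motion=[
    [1,0,0,0,0,0],
    [2,0,0,0,0,0],
    [2,0,0,0,0,0],
    [2,0,0,0,0,0],
    [2,0,0,0,0,0],
  ],
)

```text
t: 9.85
ee_pos: [0.5086, -0.0033, 0.0283]
tcp_rot: [0.0, 0.967, 0.254, -0.002]
ft_force: [-9.6, -6.4, 6.5]
finger_gap: -0.0001
grip_force: 6.0
```

```bash
python3 -c "
from h import *
st()
for i in range(3): bot.camera('wrist'); st()"
```

```text
t 9.85 clamp x,y,z mm [-71.2   0.8  28.3] F ax,ay,z [-11.53  -0.88   6.52] -9.910845810129531e-05
t 9.9 clamp x,y,z mm [-71.2   0.7  28.3] F ax,ay,z [-11.83  -1.08   5.66] -0.00018973968259087374
t 9.95 clamp x,y,z mm [-71.2   0.8  28.3] F ax,ay,z [-11.79   0.17   6.16] 0.00023892595177146329
t 10.0 clamp x,y,z mm [-71.2   0.8  28.3] F ax,ay,z [-12.33  -1.34   6.66] 0.00014047595282279233
```

>>> step_arm(
  motion=[
    [0.5,0,0,0,0,0],
    [1,0,0,0,0,0],
    [1.2,0,0,0,0,0],
    [1.2,0,0,0,0,0],
    [1.2,0,0,0,0,0],
  ],
)

```text
t: 10.5
ee_pos: [0.5094, -0.0028, 0.0283]
tcp_rot: [0.0, 0.967, 0.254, -0.002]
ft_force: [-10.8, -8.0, 6.4]
finger_gap: -0.0001
grip_force: 6.6
```

```bash
python3 -c "
from h import *
st()"
```

```text
t 10.5 clamp x,y,z mm [-70.3   0.8  28.3] F ax,ay,z [-13.3   -1.65   6.45] -5.14787000780275e-05
```

>>> step_arm(
  motion=[
    [-1,0,0,0,0,0],
    [-2,0,0,0,0,0],
    [-3,0,0,0,0,0],
    [-3,0,0,0,0,0],
    [-3,0,0,0,0,0],
  ],
)

```text
t: 11.0
ee_pos: [0.5082, -0.0036, 0.0283]
tcp_rot: [0.0, 0.967, 0.254, -0.001]
ft_force: [-5.6, -2.6, 2.5]
finger_gap: 0.0001
grip_force: 3.3
```

>>> step_arm(
  motion=[
    [-1,0,0,0,0,0],
    [-2,0,0,0,0,0],
    [-2,0,0,0,0,0],
    [-2,0,0,0,0,0],
    [-2,0,0,0,0,0],
  ],
)

```text
t: 11.5
ee_pos: [0.5066, -0.0045, 0.0283]
tcp_rot: [0.0, 0.967, 0.254, -0.001]
ft_force: [-5.5, -3.2, 2.2]
finger_gap: 0.0003
grip_force: 3.0
```

```bash
python3 -c "
from h import *
st()"
```

```text
t 11.5 clamp x,y,z mm [-73.5   0.7  28.3] F ax,ay,z [-6.43 -0.1   2.23] 0.0002876751256976622
```

>>> step_arm(
  motion=[
    [-1,0,0,0,0,0],
    [-2,0,0,0,0,0],
    [-2,0,0,0,0,0],
    [-2,0,0,0,0,0],
    [-2,0,0,0,0,0],
  ],
)

```text
t: 12.0
ee_pos: [0.5062, -0.0052, 0.0285]
tcp_rot: [0.0, 0.967, 0.253, 0.001]
ft_force: [-0.7, -0.2, 0.2]
finger_gap: -0.0003
grip_force: 0.0
```

>>> step_arm(
  motion=[
    [-1,0,0,0,0,0],
    [-2,0,0,0,0,0],
    [-2,0,0,0,0,0],
    [-2,0,0,0,0,0],
    [-2,0,0,0,0,0],
  ],
)

```text
t: 12.5
ee_pos: [0.5038, -0.0061, 0.0283]
tcp_rot: [0.0, 0.967, 0.253, 0.0]
ft_force: [-0.0, -0.1, -0.0]
finger_gap: 0.0002
grip_force: 0.0
```

```bash
python3 -c "
from h import *
st()"
```

```text
t 12.5 clamp x,y,z mm [-76.8   0.6  28.3] F ax,ay,z [-0.07 -0.1  -0.03] 0.00023287759194518236
```

The ratchet took over at about -74 mm, so the pad is still squeezed in by roughly 8 mm. I'll retreat and check.

>>> step_arm(
  motion=[
    [-6,0,0,0,0,0],
    [-15,0,0,0,0,0],
    [-25,0,0,0,0,0],
    [-30,0,0,0,0,0],
    [-30,0,-10,0,0,0],
  ],
)

```text
t: 13.0
ee_pos: [0.4756, -0.021, 0.0377]
tcp_rot: [-0.001, 0.967, 0.253, -0.001]
ft_force: [1.3, 0.7, 0.3]
finger_gap: -0.0001
grip_force: 0.0
```

>>> step_arm(
  motion=[
    [0,0,-30,0,0,0],
    [0,0,-70,0,0,0],
    [0,0,-110,0,0,0],
    [0,0,-140,0,0,0],
    [0,0,-150,0,0,0],
  ],
)

```text
t: 13.5
ee_pos: [0.4797, -0.0213, 0.1927]
tcp_rot: [0.002, 0.967, 0.253, 0.003]
ft_force: [-0.2, -0.1, -0.9]
finger_gap: 0.0002
grip_force: 0.0
```

```bash
python3 - <<'E'
from h import *
import cv2
cv2.imwrite("pics/w5.png",bot.camera("wrist"));st()
E
```

```text
t 13.55 clamp x,y,z mm [-105.3   -0.7  192.4] F ax,ay,z [ 0.92 -1.13  0.97] 0.00046867855929227036
```

View pics/w5.png

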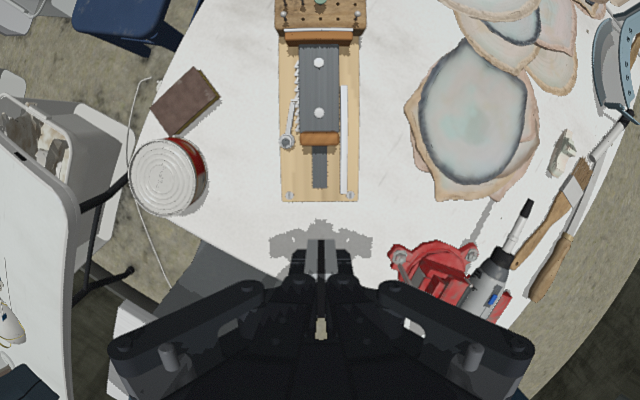

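The view shows the jaw still forward (plate at (320,140)), the stand square against its front at row 28, and the bystanders where they were. The arm is clear, so I'll hand the job in.

```bash
python3 -c "
from cell import bot
print(bot.finish_job())"
```

```text
the job is handed in; nothing more can be done
None
```

I handed the job in with the stand pinched squarely and the ratchet alone holding it: the pad peaked at about 12 mm of its 16 mm, stays squeezed in by about 8 mm, push force peaked near 13 N, and the bystanders were not touched.

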